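# Balance a washed serving board on an upturned bowl to air-dry

### The job

The washed wooden serving board is to air-dry on both faces. Swing the shelf's retaining bar out of the way, at least a right angle, then slide the board, without picking it up, off the open edge of the draining shelf onto the crown of the upturned steel bowl, and leave it balanced there by itself: level, centred on the crown, clear of the shelf and of the bar. Do not let it fall off, and leave the round tin, the pepper mill and the beaker where they stand.

Things in the scene. Friction and masses are not known exactly. Their poses are not given: they have to be found in the camera images.
- rack: Low aluminium draining shelf, fixed. Its flat plate, 260 mm (x) by 210 mm (y), top 100 mm above the bench, has no walls. Origin: bench level, under the middle of the open edge facing the bowl; +y runs from that edge back over the plate (y 0 to 210 mm, x -130 to 130 mm), -y out to the bowl, z up. A hinge pin, radius 9 mm, reaching 29 mm above the plate, stands at x -125, y 6 mm.
- bar (a joint): Angle (rad) of the steel retaining bar across the shelf's open edge. 0: shut, along the edge; it grows as the free end swings outwards (to the shelf's -y, then -x; clockwise from above) to a stop at 1.9; at 1.57 it points along the shelf's -y. Hinge axis vertical at x -125, y 6 mm in the shelf's frame. Light friction (0.06 N m) keeps it where it is left.
- bar_post (a point): Centre of the top of the black upright post near the bar's free end, 200 mm from the hinge axis. The post is round, 14 mm in diameter, its top 52 mm above the shelf's plate. The bar itself is 10 mm wide, its underside 4 mm and its top 14 mm above the plate; it ends 5 mm beyond the post's axis.
- bowl_crown (a point): Highest point of the upturned steel bowl, 99 mm above the bench (1 mm below the top of the shelf's plate). The bowl is a smooth dome of 80 mm radius of curvature, fixed to the bench; its crown lies 75 to 78 mm out from the shelf's open edge and up to 25 mm to either side of the shelf's middle line. z is up.
- board: Loose wooden serving board, a flat block 120 mm (its x) by 140 mm (its y) by 18 mm thick, about 0.22 kg, with a dark hanging-hole mark at one corner. Origin: centre of its underside, z up. It starts flat on the shelf behind the bar, its y roughly along the shelf's y. On the dome it rocks: it rests tilted about 0.014 rad for each mm that its centre is off the crown.
- foil_tray: Round aluminium tin, 110 mm wide, 40 mm high; origin at the centre of its underside. Leave alone.
- pepper_mill: Dark wooden pepper mill, 56 mm wide, 130 mm high; origin at the centre of its underside. Leave alone.
- beaker: Steel beaker, 72 mm wide, 75 mm high; origin at the centre of its underside. Leave alone.
There are look-alikes about, which are no part of the job. There is more than one size of the board; the job needs the smallest.

How it is judged (in metres and radians):
On the way:
1. the bar is swung out, about a right angle or more, with the board still on the shelf (value of joint bar above 1.45 rad and y of board in the frame of rack above 0.05 m), for 0.2 s.
At the end, for the whole second after the job is handed in: The board rests on the bowl alone: its underside's centre within 13 mm of the crown in plan and 6 mm in height, tilted less than 0.14 rad (8 degrees), touching neither shelf nor bar, at rest (below 0.03 m/s and 0.25 rad/s), with the bar open more than 1.45 rad (horizontal distance between board and bowl_crown below 0.013 m and angle between board's own z axis and vertical below 0.14 rad and z of board in the frame of bowl_crown between -0.006 and 0.006 m and contact force between board and rack below 0.05 N and value of joint bar above 1.45 rad and linear speed of board below 0.03 m/s and angular speed of board below 0.25 rad/s).
It fails at once if the board falls off the shelf or the bowl (height (world z) of board below 0.075 m or angle between board's own z axis and vertical above 0.5 rad).
It fails at once if the tin, the pepper mill or the beaker is shifted by more than 20 mm (distance of any of foil_tray, pepper_mill, beaker from where it was at the start of the episode above 0.02 m).
It fails at once if the board is picked up (raised by more than 25 mm) instead of slid (height (world z) of board above 0.125 m).
It also fails if it takes over 72 s, if anything falls off the work surface, if the arm or the gripper's body presses on something with over 40 N, if the wrist force passes 120 N, or if a joint passes its speed limit or range.

### The arm

A 7-joint arm with a two-finger parallel gripper is mounted at the origin on the work surface. World frame = base frame: x ahead of the robot, y to its left, z up, the work surface at z = 0. Lengths are in mm, angles in rad, forces in N, time in s.
With the tool pointing down it reaches from about 400 to 875 mm from the base axis. Payload 4.4 kg.
Tool frame: the origin (TCP) lies at the very end of the fingers, on their centre line; the grasp point (between the pads) lies 19 mm behind it; z points along the fingers, y is the direction in which the jaws open and shut (so a half turn about z gives the same grasp; the last joint's range is limited). The gripper opens to 85 mm and grips with 20 to 120 N. Pads are 22 mm wide; open, the fingers measure 114 mm over their backs; the gripper's body (76 mm by 85 mm) begins 54 mm behind the grasp point. The pads swing forward as they close: fully open they stand 13 mm farther back than shut.
Start: joints at [-1.338, 0.628, 0.038, 1.517, -0.027, 0.996, -0.02], TCP at [191.318, 621.221, 199.513] pointing down, gripper open.
Joint ranges: [-3.06, 3.06], [-0.37, 2.12], [-1.25, 1.32], [0.18, 2.47], [-1.1, 4.24], [0.23, 1.98], [-2.94, 2.94]. Speed limits (rad/s): [2.57, 2.57, 3.14, 3.14, 3.14, 3.14, 3.14].

### API

Orientations are given as [roll, pitch, yaw] about the fixed x, y, z axes, in that order (R = Rz(yaw) Ry(pitch) Rx(roll)).
In Python, from cell import ctrl gives the robot as it stands.
- The arm moves only by the shell command python3 -m crank 'ROWS' [OPENING]. ROWS is JSON, a list that holds one entry, the list of rows, each a list of 6 numbers: the shift along the tool's x, y, z in units of 30 mm (1.0 is 30 mm), then the turn, a rotation vector about the tool's x, y, z in units of 6 degrees (1.0 is 6 degrees). In form: [[[tx, ty, tz, rx, ry, rz], ...]]. A call has 1 to 12 rows; each row shifts and turns the pose as measured when the row begins, along the tool's axes as they then stand; what a row does not reach is not made up. A row lasts 1/12 s, in which the tool goes at most 41.7 mm and 7.16 degrees, less where a joint would pass 70% of its speed; a pose out of reach is approached as far as the arm can. A call is refused whole if a number of a shift passes 1 or a number of a turn 1, either way. A call with a gripper value outside its range is refused whole. OPENING is the gripper command: -1 is fully open, 1 is shut, values between are in proportion, set as the call begins (- or left out, the last holds). The fingers move at their own pace and stop on an object; the grip force is fixed at half the most. Time passes only in rows, so rows that do not move let the fingers close. It gives the time, the measured TCP pose, the force and the opening at its end, in the units of the state.
- ctrl.read_state(): the state, without advancing time (a new reading comes with each control period).
- ctrl.get_image(name): name is "scene" or "top" or "wrist"; returns a dict with "color" (384x512x3 uint8, red, green, blue), "depth" (384x512 float32, mm along the optical axis (not along the pixel's ray), 0 where there is no reading), "camera_matrix" (3x3 intrinsics, pixels), "k1" (the pictures are not rectified: a ray, as slopes to the right and down, at radius r is drawn at 1 + k1 r^2 times it, then the intrinsics apply), "R" (3x3) and "t" (3): a world point X has camera coordinates R X + t. Camera axes: x right, y down, z forward; pixel columns grow to the right and rows downward; lengths in mm; the calibration is good to about 2 mm. A picture is of the moment at which its call begins.
- ctrl.finish_job(): hands the job in, once; it reports no verdict.
Trained networks look in a picture, given as the dict that the camera call returned (one of the last four; its "shot" number tells which), for a name from the list of things; names that differ only in an ending like _2 or _b are one class to them, and where a whole thing is asked for, a point or a joint stands for the part that bears it (a point fixed in the world has none). Each returns a list of dicts, best first, with "conf" (0 to 1); they miss things now and then, are a little off and sometimes report something else, mostly with a low value. They report only what shows in the picture. A call takes as long as a camera call. They do not tell look-alikes from the thing itself.
- ctrl.search_frame(query, picture): "extent" ([centre column, centre row, width, height] in pixels, round what is visible of it).
The state is a dict: "clock": time; "qpos": joint angles; "qd": joint speeds; "tau": joint torques, N m; "eef_pos": TCP position; "tool_rot": TCP orientation; "force": force on the tool from outside, world axes, zero at the start; "torque": the same for the moment, N m; "width": finger opening in mm.
Only numpy, scipy, OpenCV 4.12 (cv2) and the standard library are available. Lean on these libraries where they do the work, as an engineer would, in place of code of your own. Each camera call takes 0.05 s, during which the arm holds its last target. There are 200 camera calls.

## Working session

There is one attempt and no reset: what is moved stays moved. The work goes in short steps, Python scripts to look and compute and a shell command to move; the robot and the scene stay as the last step left them, time stands still between calls to the robot, and variables do not carry over. Pictures are saved under pics/ and viewed, about 8 in all and at most 12, crops included, and the job is handed in when it is done.

```bash
mkdir -p pics; ls; python3 - <<'E'
from cell import ctrl
import cv2,numpy as np,pickle
s=ctrl.read_state();print(s['clock'],s['eef_pos'],s['tool_rot'],s['width'])
ims=[]
for n in("scene","top"):
    p=ctrl.get_image(n);pickle.dump(p,open(n+'.pkl','wb'))
    cv2.imwrite(f'pics/{n}0.png',p['color'][:,:,::-1])
    print(n,p['camera_matrix'].tolist(),p['k1'],p['R'].round(3).tolist(),p['t'])
    for q in("rack","bar","bar_post","board","foil_tray","pepper_mill","beaker","bowl_crown"):
        try: print(q,[(np.round(d['extent']).tolist(),round(d['conf'],2)) for d in ctrl.search_frame(q,p)])
        except Exception as e: print(q,e)
E
```

```text
pics
0.0 [191.09495078 620.53014534 198.56315669] [-3.13962190e+00  2.15979523e-05  2.84280689e+00] 85.47305889000661
scene [[352.94751257894944, 0.0, 250.72775848962002], [0.0, 352.94751257894944, 196.87493610324148], [0.0, 0.0, 1.0]] -0.020117697172052116 [[0.731, 0.683, 0.011], [0.543, -0.571, -0.615], [-0.413, 0.455, -0.788]] [-378.37331179 -194.67822576 1261.35504602]
rack [([275.0, 198.0, 118.0, 99.0], 0.84)]
bar [([248.0, 203.0, 67.0, 43.0], 0.83)]
bar_post [([253.0, 200.0, 57.0, 50.0], 0.76)]
board [([121.0, 243.0, 80.0, 84.0], 0.81), ([270.0, 123.0, 46.0, 39.0], 0.68), ([277.0, 183.0, 63.0, 51.0], 0.63), ([332.0, 135.0, 24.0, 37.0], 0.39)]
foil_tray [([136.0, 328.0, 49.0, 46.0], 0.62)]
pepper_mill [([329.0, 134.0, 20.0, 37.0], 0.75)]
beaker [([272.0, 336.0, 32.0, 35.0], 0.55)]
bowl_crown [([239.0, 247.0, 64.0, 57.0], 0.95)]
top [[399.3194966875991, 0.0, 256.81553560385066], [0.0, 399.3194966875991, 189.9393767004187], [0.0, 0.0, 1.0]] 0.04666767164019754 [[0.07, -0.998, -0.004], [-0.971, -0.067, -0.228], [0.227, 0.019, -0.974]] [ -20.32115737  548.62289578 1268.79171417]
rack [([233.0, 196.0, 76.0, 83.0], 0.8)]
bar [([265.0, 196.0, 6.0, 65.0], 0.68)]
bar_post [([263.0, 197.0, 7.0, 71.0], 0.78)]
board [([137.0, 274.0, 78.0, 79.0], 0.92), ([344.0, 277.0, 61.0, 66.0], 0.76), ([229.0, 192.0, 48.0, 38.0], 0.59)]
foil_tray [([386.0, 207.0, 28.0, 35.0], 0.95)]
pepper_mill [([131.0, 200.0, 24.0, 21.0], 0.83)]
beaker [([330.0, 133.0, 21.0, 24.0], 0.92)]
bowl_crown [([288.0, 196.0, 41.0, 51.0], 0.92)]
```

```bash
python3 - <<'E'
import cv2,numpy as np
a=cv2.imread('pics/scene0.png')
b=cv2.imread('pics/top0.png')
cv2.imwrite('pics/c_scene.png',cv2.resize(a[80:380,60:440],None,fx=2,fy=2,interpolation=cv2.INTER_CUBIC))
cv2.imwrite('pics/c_top.png',cv2.resize(b[100:330,90:420],None,fx=2.4,fy=2.4,interpolation=cv2.INTER_CUBIC))
E
```

```text
(no output)
```

View pics/c_scene.png

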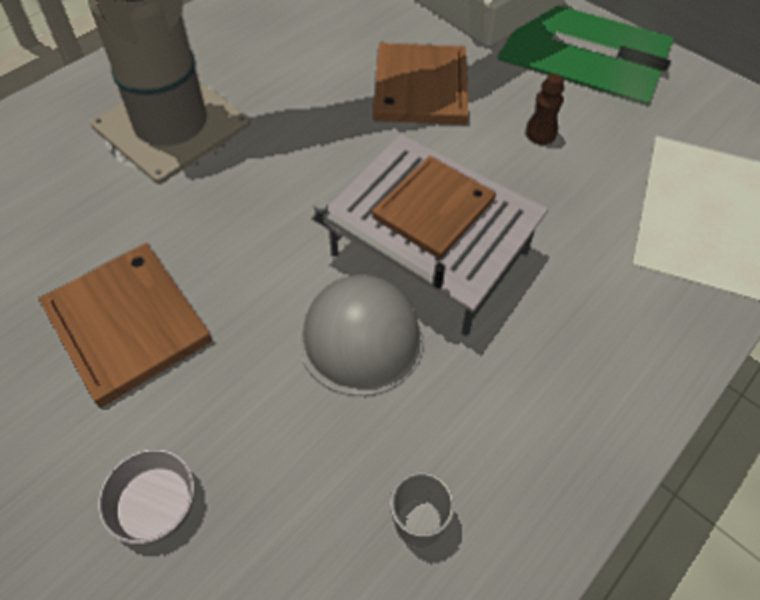

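View pics/c_top.png

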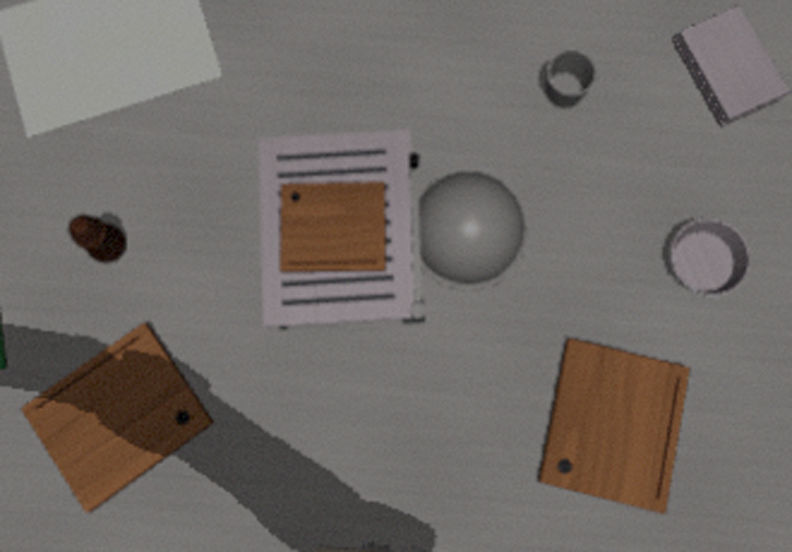

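The top crop shows the shelf with open edge on the right (hinge ≈ (412,315) crop, black post ≈ (413,160)) and the bowl at (470,228). There are three boards:
- the one on the shelf (333,227), which is behind the bar and the smallest
- a larger one at (118,418)
- a larger one at (615,425)

The shelf board is the one meant. The first crop already shows it enlarged, with its hole at the far back corner.

```bash
cat > h.py <<'E'
import numpy as np,cv2
def rays(p,uv):
    K=p['camera_matrix'];uv=np.atleast_2d(uv).astype(float)
    d=np.c_[(uv[:,0]-K[0,2])/K[0,0],(uv[:,1]-K[1,2])/K[1,1]];s=d.copy()
    for _ in range(15): s=d/(1+p['k1']*(s**2).sum(1,keepdims=True))
    return np.c_[s,np.ones(len(s))]
def at_z(p,uv,z):
    r=rays(p,uv)@p['R'];c=-p['R'].T@p['t'];return c+r*((z-c[2])/r[:,2])[:,None]
def cloud(p):
    h,w=p['depth'].shape;v,u=np.mgrid[:h,:w]
    r=rays(p,np.c_[u.ravel(),v.ravel()])*p['depth'].reshape(-1,1)
    return ((r-p['t'])@p['R']).reshape(h,w,3)
def proj(p,X):
    c=np.atleast_2d(X)@p['R'].T+p['t'];s=c[:,:2]/c[:,2:];s=s*(1+p['k1']*(s**2).sum(1,keepdims=True))
    K=p['camera_matrix'];return s*[K[0,0],K[1,1]]+[K[0,2],K[1,2]]
E
cat > m.py <<'E'
import pickle,sys
from h import *
from scipy.optimize import least_squares
for n in("top","scene"):
    p=pickle.load(open(n+'.pkl','rb'));C=cloud(p);hsv=cv2.cvtColor(p['color'],cv2.COLOR_RGB2HSV);ok=p['depth']>0
    x,y,z=C[...,0],C[...,1],C[...,2]
    if n=="top": print('rng',at_z(p,[[233,196],[288,196],[263,167],[263,228]],100).round(0).tolist())
    near=ok&(abs(x-560)<200)&(y>-150)&(y<350)
    brown=near&(hsv[...,1]>90)&(z>105)&(z<130)
    def rect(m,zz,name):
        m=cv2.morphologyEx(m.astype(np.uint8),cv2.MORPH_OPEN,np.ones((3,3)))
        k,l,st,_=cv2.connectedComponentsWithStats(m);j=1+st[1:,4].argmax()
        v,u=np.where(l==j);P=at_z(p,np.c_[u,v],zz)[:,:2].astype(np.float32)
        print(n,name,'n',len(P),'zmed',np.median(z[l==j]).round(1),cv2.minAreaRect(P),'mean',P.mean(0))
    rect(brown,118,'board')
    rect(near&(z>90)&(z<135)&((hsv[...,1]<60)|brown)&(hsv[...,2]>130)|brown,100,'plate')
    # bowl sphere
    b=near&(z>45)&(hsv[...,1]<60);
    e=dict(top=[288,196,41,51],scene=[239,247,64,57])[n]
    vv,uu=np.mgrid[:384,:512];b&=(abs(uu-e[0])<e[2]*.42)&(abs(vv-e[1])<e[3]*.42)&(z<101)
    Q=C[b]
    f=least_squares(lambda s:np.linalg.norm(Q-s,axis=1)-80,[Q[:,0].mean(),Q[:,1].mean(),19],loss='soft_l1')
    print(n,'crown',f.x+[0,0,80],len(Q),'rms',np.sqrt((f.fun**2).mean()))
    dark=near&(hsv[...,2]<70)&(z>120)&(z<165)
    v,u=np.where(dark);print('dark',[(a,b_,C[b_,a].round(0).tolist()) for a,b_ in zip(u,v)][:24])
E
python3 m.py
```

```text
rng [[515.0, 92.0, 100.0], [527.0, -85.0, 100.0], [619.0, 2.0, 100.0], [418.0, -11.0, 100.0]]
top board n 1535 zmed 118.4 ((516.7069702148438, 107.9996337890625), (117.78934478759766, 135.0415802001953), 4.255589008331299) mean [515.37933 106.97039]
top plate n 1535 zmed 118.4 ((520.6339111328125, 109.67997741699219), (119.49578094482422, 136.99801635742188), 4.255590438842773) mean [519.2872   108.635925]
top crown [551.30080828 -76.72062613  99.23446817] 1242 rms 1.9552650045631668
dark [(np.int64(261), np.int64(164), [613.0, 9.0, 152.0]), (np.int64(262), np.int64(164), [612.0, 6.0, 154.0]), (np.int64(263), np.int64(164), [614.0, 2.0, 151.0]), (np.int64(261), np.int64(165), [609.0, 8.0, 154.0]), (np.int64(262), np.int64(165), [609.0, 5.0, 155.0]), (np.int64(263), np.int64(165), [610.0, 2.0, 152.0]), (np.int64(261), np.int64(166), [608.0, 8.0, 147.0]), (np.int64(262), np.int64(166), [606.0, 5.0, 153.0]), (np.int64(263), np.int64(166), [608.0, 2.0, 146.0]), (np.int64(261), np.int64(167), [605.0, 8.0, 144.0]), (np.int64(262), np.int64(167), [605.0, 5.0, 144.0]), (np.int64(263), np.int
[... 1511 characters left out ...]
154.0]), (np.int64(279), np.int64(212), [608.0, 5.0, 154.0]), (np.int64(280), np.int64(212), [611.0, 6.0, 155.0]), (np.int64(281), np.int64(212), [612.0, 9.0, 153.0]), (np.int64(278), np.int64(213), [609.0, 1.0, 155.0]), (np.int64(279), np.int64(213), [610.0, 3.0, 154.0]), (np.int64(280), np.int64(213), [612.0, 5.0, 153.0]), (np.int64(281), np.int64(213), [614.0, 7.0, 154.0]), (np.int64(278), np.int64(214), [611.0, -2.0, 155.0]), (np.int64(279), np.int64(214), [613.0, -0.0, 155.0]), (np.int64(280), np.int64(214), [613.0, 3.0, 152.0]), (np.int64(281), np.int64(214), [616.0, 4.0, 154.0]), (np.int64(278), np.int64(215), [609.0, 1.0, 146.0]), (np.int64(279), np.int64(215), [613.0, -0.0, 152.0])]
```

```bash
cat > bev.py <<'E'
import pickle
from h import *
def bev(p,z,x1=680,y1=230,w=400,h=300,s=1.0):
    # col->-y, row->-x
    r,c=np.mgrid[:int(h*s),:int(w*s)];X=np.c_[(x1-r/s).ravel(),(y1-c/s).ravel(),np.full(r.size,z)]
    uv=proj(p,X).astype(np.float32).reshape(*r.shape,2)
    return cv2.remap(p['color'],uv[...,0],uv[...,1],cv2.INTER_CUBIC)[:,:,::-1].copy()
E
python3 - <<'E'
from bev import *
out=[]
for n in("scene","top"):
    p=pickle.load(open(n+'.pkl','rb'));im=bev(p,100,x1=670,w=400,h=290,s=1.95 and 1.0)
    im=cv2.resize(im,None,fx=2,fy=2,interpolation=cv2.INTER_CUBIC)
    for k in range(0,400,50): cv2.putText(im,str(230-k),(2*k,10),0,.35,(0,0,255));cv2.line(im,(2*k,12),(2*k,18),(0,0,255))
    for k in range(20,290,50): cv2.putText(im,str(670-k),(0,2*k),0,.35,(0,0,255));cv2.line(im,(24,2*k),(30,2*k),(0,0,255))
    out.append(cv2.resize(im,None,fx=.5,fy=.5) if 0 else im)
cv2.imwrite('pics/bev0.png',out[0]);cv2.imwrite('pics/bev1.png',out[1])
# plate edges via gradient in bev (scene): print 1D fits
for n in("scene","top"):
    p=pickle.load(open(n+'.pkl','rb'));C=cloud(p);m=(C[...,2]>148)&(C[...,2]<158)&(abs(C[...,0]-610)<20)&(abs(C[...,1]-5)<20)
    v,u=np.where(m);print(n,'post top',at_z(p,np.c_[u,v],152).mean(0),m.sum())
    g=cv2.GaussianBlur(cv2.cvtColor(np.ascontiguousarray(bev(p,100,x1=680,y1=230,w=300,h=300)),cv2.COLOR_BGR2GRAY),(5,5),0).astype(float)
    # back edge: strongest gradient along cols 0..45 (y 230..185)
    def ln(rows,c0,c1,sgn):
        d=sgn*np.diff(g[rows][:,c0:c1],axis=1);c=d.argmax(1)+c0+.5;x=680-np.arange(680)[rows];y=230-c
        for _ in range(3):
            a=np.polyfit(x,y,1);r=abs(y-np.polyval(a,x));k=r<max(1.5,np.median(r)*2);x,y=x[k],y[k]
        return np.degrees(np.arctan(a[0])).round(2),np.polyval(a,520).round(1),k.sum()
    print(n,'back',ln(slice(60,270),2,50,1))
    gT=g; 
    def lr(cols,r0,r1,sgn):
        d=sgn*np.diff(g[r0:r1][:,cols],axis=0);r=d.argmax(0)+r0+.5;y=230-np.arange(300)[cols];x=680-r
        for _ in range(3):
            a=np.polyfit(y,x,1);q=abs(x-np.polyval(a,y));k=q<max(1.5,np.median(q)*2);x,y=x[k],y[k]
        return np.degrees(-np.arctan(a[0])).round(2),np.polyval(a,100).round(1),k.sum()
    print(n,'far',lr(slice(45,200),2,60,1),'near',lr(slice(45,200),250,299,-1))
E
```

```text
scene post top [610.47471931   4.56001295 152.        ] 25
scene back (np.float64(6.94), np.float64(207.4), np.int64(130))
scene far (np.float64(7.76), np.float64(654.1), np.int64(149)) near (np.float64(7.1), np.float64(424.3), np.int64(125))
top post top [611.65237688   6.91374782 152.        ] 13
top back (np.float64(7.2), np.float64(207.3), np.int64(147))
top far (np.float64(-12.99), np.float64(632.2), np.int64(116)) near (np.float64(14.6), np.float64(423.1), np.int64(108))
```

View pics/bev0.png

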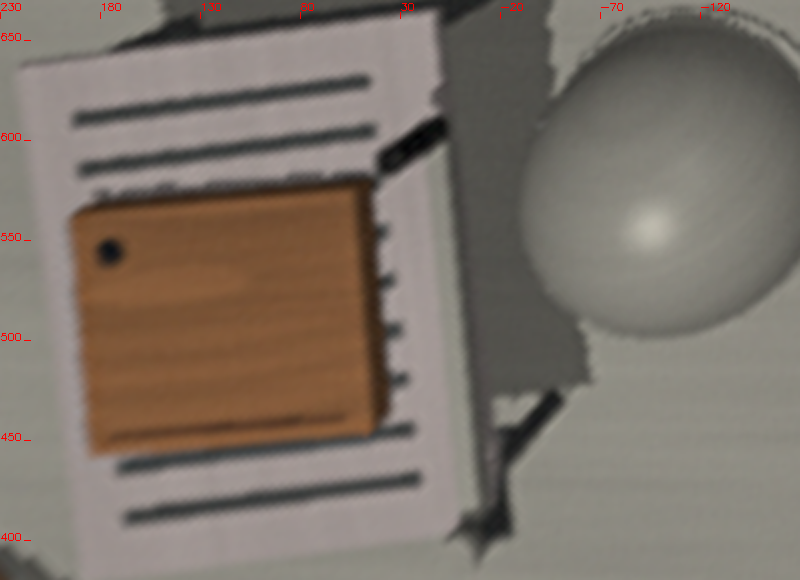

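The bird's-eye view shows the shelf at yaw ≈ 7.2°. The hinge is near world (409,-12), the post top near (611,5) and the crown near (550,-77), about 76.5 mm out from the edge as stated. The board is centred near (518,105). I'll move over to the post.

```bash
cat > go.py <<'E'
# usage: go.py x y z yaw -> remaining shift in current tool axes (units) & turn units
import sys
from cell import ctrl
import numpy as np
from scipy.spatial.transform import Rotation as Rn
s=ctrl.read_state();x,y,z,w=map(float,sys.argv[1:5])
R=Rn.from_euler('xyz',s['tool_rot']);T=Rn.from_euler('xyz',[np.pi,0,w])
print('t',round(s['clock'],2),'pos',s['eef_pos'].round(1),'rpy',np.round(s['tool_rot'],3),'F',np.round(s['force'],1),'w',round(s['width'],1))
print('shift units now',(R.inv().apply(np.array([x,y,z])-s['eef_pos'])/30).round(2),'turn',(np.degrees((R.inv()*T).as_rotvec())/6).round(2))
print('shift in final axes',(T.inv().apply(np.array([x,y,z])-s['eef_pos'])/30).round(2))
E
R='[-0.81,-0.645,0,0,0,0]'
python3 -m crank '[[[-0.81,-0.645,0,0,0,0],[-0.81,-0.645,0,0,0,0],[-0.81,-0.645,0,0,0,0],[-0.81,-0.645,0,0,0,0],[-0.81,-0.645,0,0,0,0],[-0.81,-0.645,0,0,0,0],[-0.81,-0.645,0,0,0,0],[-0.81,-0.645,0,0,0,0],[-0.81,-0.645,0,0,0,0],[-0.81,-0.645,0,0,0,0],[-0.81,-0.645,0,0,0,0],[-0.81,-0.645,0,0,0,0]]]' -0.2
python3 go.py 611 5.5 199 3.225
```

```text
clock: 1.9
eef_pos: [404.8, 310.9, 197.7]
tool_rot: [3.133, -0.004, 2.86]
force: [0.7, -0.3, -0.1]
width: 51.3
t 1.9 pos [404.8 310.9 197.7] rpy [ 3.133 -0.004  2.86 ] F [ 0.7 -0.3 -0.1] w 51.3
shift units now [-9.43 -7.87 -0.15] turn [ 0.09 -0.02 -3.48]
shift in final axes [ -6.   -10.72  -0.04]
```

```bash

python3 -m crank '[[[-0.78,-0.655,0,0,0,0],[-0.78,-0.655,0,0,0,0],[-0.78,-0.655,0,0,0,0],[-0.78,-0.655,0,0,0,0],[-0.78,-0.655,0,0,0,0],[-0.78,-0.655,0,0,0,0],[-0.78,-0.655,0,0,0,0],[-0.78,-0.655,0,0,0,0],[-0.78,-0.655,0,0,0,0],[-0.78,-0.655,0,0,0,0],[-0.78,-0.655,0,0,0,0],[-0.78,-0.655,0,0,0,0]]]' >/dev/null
python3 -m crank '[[[0,0,0,0,0,-0.9],[0,0,0,0,0,-0.9],[0,0,0,0,0,-0.9],[0,0,0,0,0,-0.8],[0,0,0,0,0,0],[0,0,0,0,0,0]]]'
python3 go.py 611 5.5 199 3.225
python3 - <<'E'
from cell import ctrl
import cv2,pickle
p=ctrl.get_image("wrist");pickle.dump(p,open('wrist.pkl','wb'))
q=ctrl.get_image("scene");pickle.dump(q,open('scene2.pkl','wb'))
from h import *
C=cloud(p);z=C[...,2];hsv=cv2.cvtColor(p['color'],cv2.COLOR_RGB2HSV)
m=(p['depth']>0)&(z>146)&(z<158)&(abs(C[...,0]-611)<30)&(abs(C[...,1]-5)<30)
v,u=np.where(m);print('post',m.sum(),u.mean(),v.mean(),at_z(p,np.c_[u,v],152).mean(0))
cv2.imwrite('pics/w1.png',cv2.resize(p['color'][:,:,::-1],None,fx=1.4,fy=1.4))
E
```

```text
clock: 3.4
eef_pos: [623.6, -24.1, 196.6]
tool_rot: [3.137, 0.009, -3.058]
force: [0.1, 0.4, 1.3]
width: 51.3
t 3.4 pos [623.6 -24.1 196.6] rpy [ 3.137  0.009 -3.058] F [0.1 0.4 1.3] w 51.3
shift units now [ 0.34  1.02 -0.08] turn [0.04 0.08 0.  ]
shift in final axes [ 0.34  1.02 -0.08]
post 228 295.67105263157896 181.98245614035088 [610.31901229   3.66421097 152.        ]
```

View pics/w1.png

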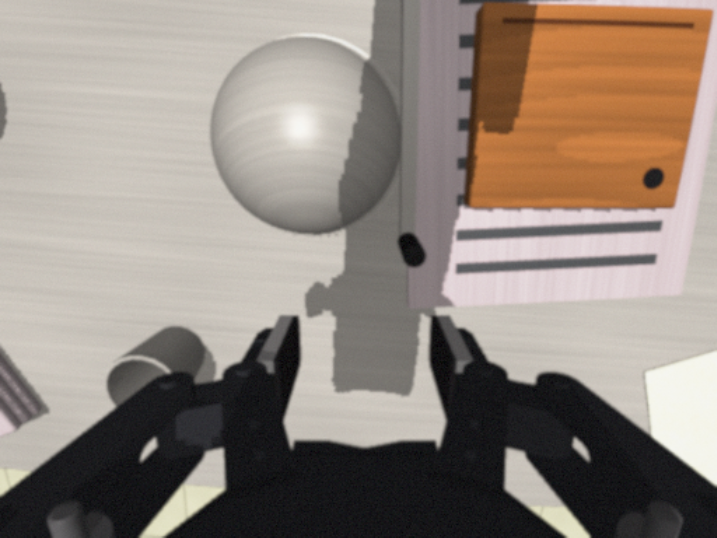

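The wrist view shows the post at ≈(411,249), the bowl at (305,133), the board at (588,108) and the fingers clear. I'll straddle the post and go down.

```bash

python3 -m crank '[[[0.2,0.45,0,0,0,0],[0.15,0.45,0,0,0,0],[0,0,0,0,0,0],[0,0,0,0,0,0]]]' >/dev/null
python3 go.py 610.5 4 125 3.225
```

```text
t 3.83 pos [608.9   6.5 196.7] rpy [ 3.136  0.008 -3.059] F [-0.2 -0.   0.5] w 51.4
shift units now [-0.03 -0.1   2.39] turn [ 0.05  0.08 -0.01]
shift in final axes [-0.05 -0.09  2.39]
```

```bash

python3 -m crank '[[[-0.02,-0.05,0.6,0,0,0],[-0.02,-0.05,0.6,0,0,0],[0,0,0.6,0,0,0],[0,0,0.55,0,0,0],[0,0,0,0,0,0],[0,0,0,0,0,0]]]' >/dev/null
python3 -m crank '[[[0,0,0,0,0,0],[0,0,0,0,0,0],[0,0,0,0,0,0],[0,0,0,0,0,0]]]' 0.5
python3 go.py 610.5 4 125 3.225
```

```text
clock: 4.67
eef_pos: [614.6, 8.3, 129.6]
tool_rot: [3.137, 0.018, -3.055]
force: [-0.1, -0.1, 0.3]
width: 21.4
t 4.67 pos [614.6   8.3 129.6] rpy [ 3.137  0.018 -3.055] F [-0.1 -0.1  0.3] w 21.4
shift units now [ 0.15 -0.13  0.15] turn [0.04 0.18 0.03]
shift in final axes [ 0.15 -0.13  0.15]
```

```bash

python3 -m crank '[[[0.1,-0.58,0.1,0,0.1,0.83],[0.07,-0.58,0,0,0.05,0.83],[0.025,-0.58,0,0,0,0.83],[0.025,-0.58,0,0,0,0.83],[0.025,-0.58,0,0,0,0.83],[0.025,-0.58,0,0,0,0.83]]]' 
python3 - <<'E'
from cell import ctrl;import numpy as np
s=ctrl.read_state();d=s['eef_pos'][:2]-[409,-11.6];a=np.arctan2(d[1],d[0]);print('r',np.hypot(*d),'bar',np.radians(7.2)-a,'yaw want',np.pi+a,'F',s['force'],s['torque'],s['qpos'].round(2))
E
```

```text
clock: 5.17
eef_pos: [597.3, -90.3, 130.2]
tool_rot: [3.126, 0.007, 2.694]
force: [0.8, -0.1, 0.2]
width: 21.1
r 204.12060316326193 bar 0.5216345875598002 yaw want 2.7456217721735845 F [ 0.78714115 -0.07380352  0.20711906] [-0.01389228  0.03090069 -0.04175229] [ 0.05  0.64  0.1   1.73 -0.11  0.76  1.33]
```

```bash
cat > bar.py <<'E'
from cell import ctrl;import numpy as np
s=ctrl.read_state();d=s['eef_pos'][:2]-[409,-11.6];a=np.arctan2(d[1],d[0]);print('r',np.hypot(*d).round(1),'bar',np.radians(7.2)-a,'yaw want',np.pi+a,'yaw',s['tool_rot'],'F',s['force'].round(1),s['qpos'].round(2))
E
python3 -m crank '[[[0.05,-0.6,0,0,0,0.7],[0.05,-0.6,0,0,0,0.7],[0.04,-0.6,0,0,0,0.83],[0.03,-0.6,0,0,0,0.83],[0.025,-0.58,0,0,0,0.83],[0.025,-0.58,0,0,0,0.83]]]';python3 bar.py
python3 -m crank '[[[0.03,-0.58,0,0,0,0.83],[0.03,-0.58,0,0,0,0.83],[0.03,-0.58,0,0,0,0.83],[0.03,-0.58,0,0,0,0.83],[0.025,-0.58,0,0,0,0.83]]]';python3 bar.py
```

```text
clock: 5.67
eef_pos: [529.6, -176.8, 132.8]
tool_rot: [3.117, 0.007, 2.173]
force: [0.4, 0.1, 0.6]
width: 21.1
r 204.6 bar 1.0659814332529847 yaw want 2.2012749264804 yaw [3.11690718 0.00667325 2.17297807] F [0.4 0.1 0.6] [ 0.13  0.58  0.24  1.87 -0.23  0.69  1.1 ]
clock: 6.08
eef_pos: [448.9, -212.9, 134.2]
tool_rot: [3.107, 0.0, 1.714]
force: [0.1, 0.3, -0.9]
width: 21.7
r 205.2 bar 1.5008312926279117 yaw want 1.766425067105473 yaw [3.10723343e+00 3.97814477e-05 1.71364188e+00] F [ 0.1  0.3 -0.9] [ 0.15  0.52  0.35  2.04 -0.34  0.61  0.89]
```

```bash

python3 -m crank '[[[0.05,-0.58,0,0,0,0.7],[0.05,-0.5,0,0,0,0.7],[0.02,-0.2,0,0,0,0],[0,0,0,0,0,0],[0,0,0,0,0,0],[0,0,0,0,0,0]]]';python3 bar.py
python3 -m crank '[[[0,0,0,0,0,0],[0,0,0,0,0,0],[0,0,-0.5,0,0,0],[0,0,-0.8,0,0,0],[0,0,-0.8,0,0,0],[0,0,-0.8,0,0,0],[0,0,0,0,0,0],[0,0,0,0,0,0]]]' -0.2
python3 - <<'E'
from cell import ctrl
import cv2,pickle
p=ctrl.get_image("scene");pickle.dump(p,open('scene.pkl','wb'))
p=ctrl.get_image("top");pickle.dump(p,open('top.pkl','wb'))
from h import *
for n in('scene','top'):
    p=pickle.load(open(n+'.pkl','rb'));C=cloud(p)
    m=(C[...,2]>146)&(C[...,2]<156)&(abs(C[...,0]-430)<60)&(abs(C[...,1]+210)<40)&(p['color'].max(2)<80)
    print(n,m.sum(),C[m].mean(0))
E
```

```text
clock: 6.58
eef_pos: [409.0, -214.6, 136.2]
tool_rot: [3.101, -0.004, 1.558]
force: [-0.2, 0.2, -0.1]
width: 21.1
r 203.0 bar 1.6964080487234199 yaw want 1.570848311009965 yaw [ 3.10101005 -0.00357521  1.55799339] F [-0.2  0.2 -0.1] [ 0.16  0.48  0.39  2.13 -0.38  0.56  0.82]
clock: 7.25
eef_pos: [410.5, -214.5, 226.0]
tool_rot: [3.101, -0.002, 1.568]
force: [-0.6, 0.6, -0.4]
width: 51.3
scene 0 [nan nan nan]
top 0 [nan nan nan]<stdin>:9: RuntimeWarning: Mean of empty slice.
  ret = um.true_divide(
```

```bash

python3 -m crank '[[[0.72,0.16,0,0,0,0.2],[0.72,0.16,0,0,0,0.8],[0.72,0.16,0,0,0,0.8],[0.7,0.24,0,0,0,0.8],[0.7,0.3,0,0,0,0.8],[0.65,0.4,0,0,0,0.8],[0.6,0.45,0,0,0,0.8],[0.55,0.5,0,0,0,0.8],[0.5,0.55,0,0,0,0.8],[0.4,0.6,0,0,0,0.8],[0.3,0.6,0,0,0,0.8],[0.2,0.6,0,0,0,0.8]]]' -0.9
python3 go.py 512 215 220 -1.49
```

```text
clock: 8.35
eef_pos: [587.9, -89.3, 213.5]
tool_rot: [-3.139, -0.012, 0.584]
force: [0.5, 0.1, 0.7]
width: 81.4
t 8.35 pos [587.9 -89.3 213.5] rpy [-3.139 -0.012  0.584] F [0.5 0.1 0.7] w 81.4
shift units now [ 3.49 -9.86 -0.15] turn [-0.14 -0.04 19.81]
shift in final axes [-10.31   1.7   -0.22]
```

```bash

python3 -m crank '[[[0,0,0,0,0,1],[0,0,0,0,0,1],[0,0,0,0,0,1],[0,0,0,0,0,1],[0,0,0,0,0,1],[0,0,0,0,0,1],[0,0,0,0,0,1],[0,0,0,0,0,1],[0,0,0,0,0,1],[0,0,0,0,0,1],[0,0,0,0,0,1],[0,0,0,0,0,1]]]' >/dev/null
python3 -m crank '[[[0,0,0,0,0,1],[0,0,0,0,0,1],[0,0,0,0,0,1],[0,0,0,0,0,0.9],[0,0,0,0,0,0.8],[0,0,0,0,0,0.8],[0,0,0,0,0,0],[0,0,0,0,0,0]]]' 
python3 go.py 512 215 220 -1.46;python3 bar.py
```

```text
clock: 10.02
eef_pos: [578.3, -89.0, 176.2]
tool_rot: [3.1, 0.013, -1.345]
force: [-0.4, 0.4, -0.1]
width: 81.2
t 10.02 pos [578.3 -89.  176.2] rpy [ 3.1    0.013 -1.345] F [-0.4  0.4 -0.1] w 81.2
shift units now [-10.39  -0.06  -1.33] turn [0.4 0.1 1.1]
shift in final axes [-10.31   1.08  -1.46]
r 186.1 bar 0.5544177946305356 yaw want 2.712838565102849 yaw [ 3.1000501   0.01299991 -1.34469879] F [-0.4  0.4 -0.1] [-0.51  0.89  1.18  1.7  -0.85  1.22 -2.01]
```

```bash

python3 -m crank '[[[0,0,-0.7,0.1,0,0.2],[0,0,-0.7,0.1,0,0.2],[-0.5,0,-0.2,0.1,0,0.2],[-0.8,0,0,0.1,0,0.2],[-0.8,0.1,0,0,0,0.1],[-0.8,0.1,0,0,0,0],[-0.8,0.1,0,0,0,0],[-0.8,0.1,0,0,0,0],[-0.8,0.1,0,0,0,0],[-0.8,0.1,0,0,0,0],[-0.8,0.1,0,0,0,0],[-0.8,0.1,0,0,0,0]]]' 
python3 go.py 512 225 220 -1.46
python3 - <<'E'
from cell import ctrl;print(ctrl.read_state()['qpos'].round(2))
E
```

```text
clock: 11.02
eef_pos: [517.7, 137.3, 221.2]
tool_rot: [3.132, 0.009, -1.427]
force: [-0.0, 0.8, -0.2]
width: 81.4
t 11.02 pos [517.7 137.3 221.2] rpy [ 3.132  0.009 -1.427] F [-0.   0.8 -0.2] w 81.4
shift units now [-2.92 -0.23  0.06] turn [0.09 0.08 0.31]
shift in final axes [-2.93 -0.14  0.04]
[-1.01  0.78  1.28  1.82 -0.81  1.2  -2.47]
```

```bash

python3 -m crank '[[[-0.6,0,0,0,0,0.1],[-0.6,-0.02,0,0,0,0.1],[-0.6,-0.03,0,0,0,0],[-0.6,-0.03,0,0,0,0],[0,0,0,0,0,0],[0,0,0,0,0,0]]]' 
python3 go.py 512 225 220 -1.46
python3 - <<'E'
from cell import ctrl
import cv2,pickle
print(ctrl.read_state()['qpos'].round(2))
for n in('wrist','scene','top'):
    p=ctrl.get_image(n);pickle.dump(p,open(n+'.pkl','wb'))
    if n=='wrist':cv2.imwrite('pics/w2.png',p['color'][:,:,::-1])
E
python3 - <<'E'
import pickle
from h import *
p=pickle.load(open('wrist.pkl','rb'));C=cloud(p);z=C[...,2];hsv=cv2.cvtColor(p['color'],cv2.COLOR_RGB2HSV)
m=((z>110)&(z<126)&(hsv[...,1]>90)).astype(np.uint8)
k,l,st,_=cv2.connectedComponentsWithStats(cv2.morphologyEx(m,cv2.MORPH_OPEN,np.ones((3,3))));j=1+st[1:,4].argmax();v,u=np.where(l==j)
print(st[j],np.median(z[l==j]),cv2.minAreaRect(at_z(p,np.c_[u,v],118)[:,:2].astype(np.float32)))
for n in('scene','top'):
    p=pickle.load(open(n+'.pkl','rb'));C=cloud(p)
    m=(C[...,2]>130)&(C[...,2]<158)&(abs(C[...,0]-420)<60)&(abs(C[...,1]+210)<60)
    print(n,m.sum(),np.median(C[m],0))
E
```

```text
clock: 11.52
eef_pos: [505.8, 219.3, 217.6]
tool_rot: [3.125, 0.011, -1.425]
force: [-0.0, -0.7, 0.4]
width: 80.7
t 11.52 pos [505.8 219.3 217.6] rpy [ 3.125  0.011 -1.425] F [-0.  -0.7  0.4] w 80.7
shift units now [-0.16 -0.23 -0.08] turn [0.16 0.1  0.34]
shift in final axes [-0.17 -0.22 -0.08]
[-1.14  0.81  1.27  1.78 -0.83  1.23 -2.61]
[  198     0   137   138 17144] 117.45123093308155 ((518.4630737304688, 115.07405090332031), (117.92884063720703, 120.23194885253906), 4.947505474090576)
scene 0 [nan nan nan]
top 0 [nan nan nan]
  return _methods._mean(a, axis=axis, dtype=dtype,
  ret = um.true_divide(
```

View pics/w2.png

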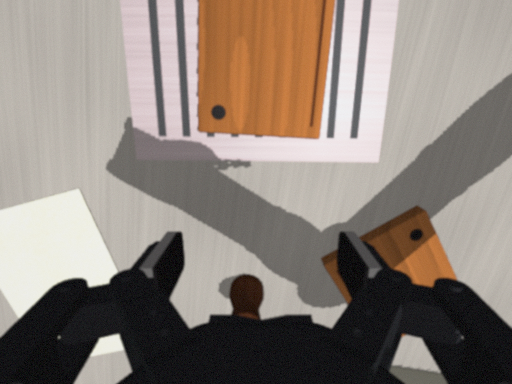

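The wrist view shows the board's back edge (rows ~135, cols 200–320) and the shelf behind it. Board centre is ≈(519,105), yaw ≈ 5°. I'll check the bar in the scene image.

```bash
python3 - <<'E'
import pickle
from h import *
p=pickle.load(open('scene.pkl','rb'));print(proj(p,[[413,-211,140],[409,-12,120],[550,-77,99],[519,105,118]]).round(0).tolist())
cv2.imwrite('pics/s2.png',cv2.resize(p['color'][120:320,110:360,::-1],None,fx=2.8,fy=2.8,interpolation=cv2.INTER_CUBIC))
C=cloud(p);m=(C[...,2]>125)&(C[...,2]<160)&(C[...,1]<-60)&(C[...,0]>300)&(C[...,0]<650);print(m.sum(),C[m].mean(0))
E
```

```text
[[163.0, 222.0], [220.0, 183.0], [240.0, 230.0], [277.0, 181.0]]
0 [nan nan nan]<stdin>:5: RuntimeWarning: Mean of empty slice.
  ret = um.true_divide(
```

View pics/s2.png

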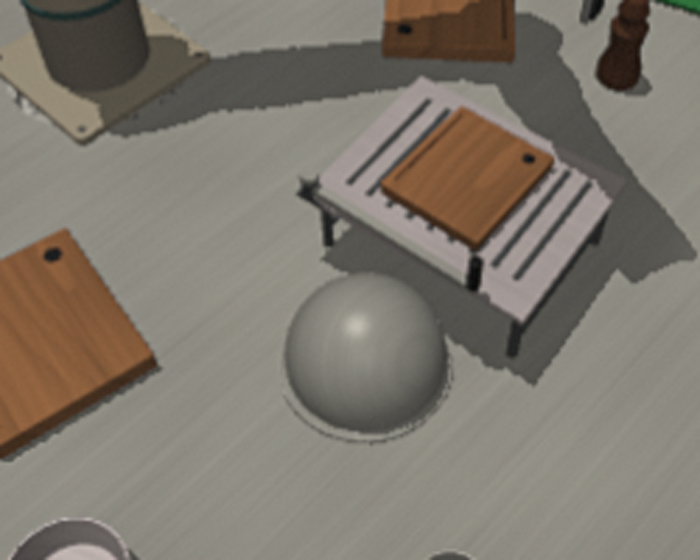

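The post is still at crop (472,270), i.e. the bar is shut. Either my swing missed it or it was swept back. I'll locate the post accurately now.

```bash
python3 - <<'E'
import pickle
from h import *
for n in('scene','top','scene2'):
    p=pickle.load(open(n+'.pkl','rb'));C=cloud(p)
    dark=(p['color'].max(2)<75)
    m=(C[...,2]>125)&(C[...,2]<165)&dark&(abs(C[...,0]-605)<60)&(abs(C[...,1])<60)
    Q=C[m];print(n,m.sum(),Q.mean(0).round(1),'top',Q[Q[:,2]>149].mean(0).round(1),'zrange',np.percentile(Q[:,2],[5,50,95]).round(0))
E
```

```text
scene 41 [612.4   2.1 143.5] top [611.3   3.1 153.6] zrange [129. 145. 155.]
top 15 [608.2   5.2 146.2] top [609.3   5.7 151.9] zrange [132. 151. 154.]
scene2 48 [611.7   2.  144.2] top [610.    3.  153.1] zrange [128. 147. 155.]
```

```bash
python3 - <<'E'
import pickle
from h import *
p=pickle.load(open('wrist.pkl','rb'));C=cloud(p)
print(p['t'], -p['R'].T@p['t'])
for (u,v) in [(178,240),(178,250),(170,245),(165,260),(345,240),(345,250),(352,245),(150,275)]: print(u,v,p['depth'][v,u],C[v,u].round(0))
d=p['depth'];m=(d>0)&(C[...,2]>150);print(C[m][:,2].min(),m.sum())
E
```

```text
[ 529.86177041 -181.74167421  362.21103481] [520.10998176 147.6707955  390.71640438]
178 240 136.10172 [549. 217. 267.]
178 250 135.49054 [548. 221. 269.]
170 245 124.38157 [550. 213. 278.]
165 260 115.907616 [549. 215. 288.]
345 240 131.82355 [469. 203. 272.]
345 250 131.2522 [469. 207. 274.]
352 245 124.29883 [468. 201. 280.]
150 275 108.28512 [552. 217. 296.]
259.74909932584757 44076
```

```bash

cat > tip.py <<'E'
from cell import ctrl
from h import *
import pickle
s=ctrl.read_state();e=s['eef_pos'];print('eef',e.round(1),s['tool_rot'].round(3),s['width'])
for n in('wrist','scene','top'):
    p=ctrl.get_image(n);pickle.dump(p,open(n+'.pkl','wb'));C=cloud(p)
    m=(p['depth']>0)&(C[...,2]>e[2]-10)&(np.hypot(C[...,0]-e[0],C[...,1]-e[1])<70)
    Q=C[m];o=np.argsort(Q[:,2])[:200];print(n,m.sum(),np.percentile(Q[:,2],[0,.2,1,5]).round(0) if m.sum() else '', Q[o[:40]].mean(0).round(0) if m.sum() else '')
E
python3 -m crank '[[[0,0,0,0,0,0.3],[0,0,0,0,0,0],[0,0,0,0,0,0],[0,0,0,0,0,0],[0,0,0,0,0,0],[0,0,0,0,0,0]]]' 1
python3 tip.py
```

```text
clock: 12.17
eef_pos: [507.2, 212.7, 218.7]
tool_rot: [3.127, 0.01, -1.466]
force: [-0.5, 0.6, -0.9]
width: 7.5
eef [507.2 212.7 218.7] [ 3.127  0.01  -1.466] 7.458073317365641
wrist 46728 [253. 257. 265. 293.] [509. 201. 254.]
scene 4307 [253. 258. 270. 306.] [509. 206. 263.]
top 3697 [258. 269. 321. 385.] [492. 202. 297.]
```

Both cameras agree that the fingertips are about 35 mm higher than the z the state reports (about 253 against 218.7). The fingers therefore passed above the post (130+35 > 152). From now on I take tip z ≈ reading + 35 when shut and + 43 when open. I'll redo the swing at yaw ≈ 0.08.

```bash

python3 -m crank '[[[0.6,-0.22,0,0,0,0],[0.6,-0.22,0,0,0,0],[0.6,-0.22,0,0,0,0],[0.6,-0.22,0,0,0,0],[0.6,-0.22,0,0,0,0],[0.6,-0.22,0,0,0,0],[0.6,-0.22,0,0,0,0],[0.6,-0.22,0,0,0,0],[0.6,-0.22,0,0,0,0],[0.6,-0.22,0,0,0,0],[0.5,-0.22,0,0,0,0],[0.3,-0.2,0,0,0,0]]]' 0 
python3 -m crank '[[[0,0,0,0,0,-1],[0,0,0,0,0,-1],[0,0,0,0,0,-1],[0,0,0,0,0,-1],[0,0,0,0,0,-1],[0,0,0,0,0,-1],[0,0,0,0,0,-1],[0,0,0,0,0,-1],[0,0,0,0,0,-1],[0,0,0,0,0,-1],[0,0,0,0,0,-1],[0,0,0,0,0,-1]]]'
python3 go.py 610.5 4 150 0.08
```

```text
clock: 13.32
eef_pos: [610.9, 16.5, 213.2]
tool_rot: [3.124, 0.012, -1.452]
force: [-0.2, 0.4, 0.2]
width: 42.5
clock: 14.32
eef_pos: [612.1, 11.7, 211.9]
tool_rot: [-3.141, 0.02, -0.138]
force: [-0.9, -0.4, -0.4]
width: 42.6
t 14.32 pos [612.1  11.7 211.9] rpy [-3.141  0.02  -0.138] F [-0.9 -0.4 -0.4] w 42.6
shift units now [0.03 0.26 2.06] turn [-0.03  0.19 -2.08]
shift in final axes [-0.07  0.25  2.06]
```

```bash

python3 -m crank '[[[0,0.1,0,0,0.1,-0.9],[0,0.1,0,0,0.1,-0.9],[0,0,0.3,0,0,-0.1],[0,0,0.6,0,0,0],[0,0,0.6,0,0,0],[0,0,0.2,0,0,0],[0,0,0,0,0,0],[0,0,0,0,0,0]]]' 
python3 go.py 610.5 4 94 0.08
python3 tip.py
```

```text
clock: 14.98
eef_pos: [612.1, 6.4, 157.8]
tool_rot: [-3.138, -0.003, 0.067]
force: [0.6, 0.0, -0.6]
width: 43.3
t 14.98 pos [612.1   6.4 157.8] rpy [-3.138e+00 -3.000e-03  6.700e-02] F [ 0.6  0.  -0.6] w 43.3
shift units now [-0.06  0.08  2.13] turn [-0.03 -0.03 -0.13]
shift in final axes [-0.06  0.08  2.13]
eef [612.1   6.4 157.8] [-3.138e+00 -3.000e-03  6.700e-02] 43.25796782194288
wrist 45726 [148. 151. 197. 223.] [614.   4. 149.]
scene 9339 [150. 155. 215. 289.] [613.   7. 172.]
top 2151 [149. 151. 208. 265.] [606.   8. 195.]
```

```bash

python3 -m crank '[[[-0.02,0.02,0.6,0,0,0],[-0.02,0.02,0.6,0,0,0],[0,0.02,0.6,0,0,0],[0,0,0.25,0,0,0],[0,0,0,0,0,0],[0,0,0,0,0,0]]]' 
python3 -m crank '[[[0,0,0,0,0,0],[0,0,0,0,0,0],[0,0,0,0,0,0],[0,0,0,0,0,0]]]' 0.5
python3 go.py 610.5 4 93 0.08
```

```text
clock: 15.63
eef_pos: [617.3, 4.3, 101.1]
tool_rot: [-3.139, -0.016, 0.067]
force: [1.1, 0.6, 0.1]
width: 42.7
clock: 15.97
eef_pos: [619.7, 4.0, 104.7]
tool_rot: [-3.14, -0.022, 0.068]
force: [0.5, -1.0, -0.1]
width: 21.4
t 15.97 pos [619.7   4.  104.7] rpy [-3.14  -0.022  0.068] F [ 0.5 -1.  -0.1] w 21.4
shift units now [-0.31 -0.02  0.38] turn [-0.02 -0.21 -0.12]
shift in final axes [-0.3  -0.02  0.39]
```

```bash

python3 -m crank '[[[-0.15,0,0.25,0,-0.1,0],[-0.15,0,0.25,0,-0.1,0]]]'
python3 -m crank '[[[-0.03,0.55,0.05,0,0,0.8],[-0.03,0.58,0.05,0,0,0.83],[-0.03,0.58,0.05,0,0,0.83],[-0.03,0.58,0.05,0,0,0.83]]]';python3 bar.py;python3 tip.py|tail -1
python3 - <<'E'
import pickle
from h import *
for n in('wrist','scene','top'):
    p=pickle.load(open(n+'.pkl','rb'));C=cloud(p)
    dark=(p['color'].max(2)<75)
    m=(C[...,2]>125)&(C[...,2]<165)&dark&(abs(C[...,0]-605)<40)&(abs(C[...,1]+20)<80)
    Q=C[m];print(n,m.sum(),Q.mean(0).round(1) if len(Q) else '')
    if n=='wrist': cv2.imwrite('pics/w3.png',p['color'][:,:,::-1])
E
```

```text
clock: 16.13
eef_pos: [612.6, 3.4, 91.2]
tool_rot: [-3.14, -0.005, 0.068]
force: [-0.8, -0.4, -0.2]
width: 21.6
clock: 16.47
eef_pos: [602.9, -58.3, 80.3]
tool_rot: [-3.133, 0.004, -0.279]
force: [-0.6, 0.4, 0.3]
width: 21.0
r 199.4 bar 0.361854841867407 yaw want 2.905401517865978 yaw [-3.13344091  0.00443074 -0.27946123] F [-0.6  0.4  0.3] [-0.37  0.84  0.73  1.76 -0.74  0.84 -1.13]
top 2427 [70. 71. 74. 84.] [584. -57.  73.]
wrist 4912 [611.8 -60.4 151.3]
scene 174 [606.3 -65.4 146.9]
top 38 [593.3 -62.7 153. ]
```

View pics/w3.png

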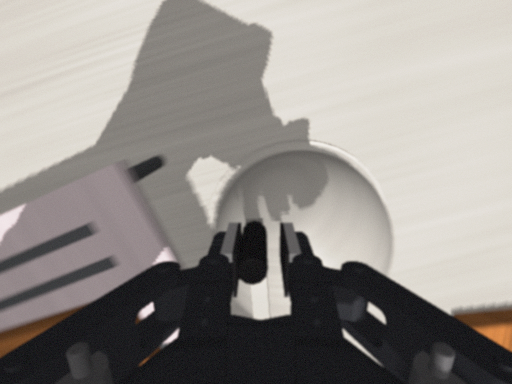

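The post is now between the fingers at px (253,250), so the bar is moving. I'll continue the swing, a little higher.

```bash

python3 -m crank '[[[-0.02,0.58,-0.15,0,0,0.83],[-0.02,0.58,-0.12,0,0,0.83],[-0.02,0.58,-0.1,0,0,0.83],[-0.02,0.58,-0.05,0,0,0.83],[-0.02,0.58,0,0,0,0.83],[-0.02,0.58,0,0,0,0.83]]]';python3 bar.py
```

```text
clock: 17.12
eef_pos: [555.2, -134.9, 89.7]
tool_rot: [-3.128, 0.016, -0.783]
force: [1.1, -0.6, 0.0]
width: 21.3
r 191.2 bar 0.8259819680031979 yaw want 2.441274391730187 yaw [-3.12802254  0.01609363 -0.78344128] F [ 1.1 -0.6  0. ] [-0.3   0.83  0.85  1.85 -0.84  0.88 -1.37]
```

```bash

python3 -m crank '[[[-0.02,0.58,0,0,0,0.83],[-0.02,0.58,0,0,0,0.83],[-0.02,0.58,0,0,0,0.83],[-0.02,0.58,0,0,0,0.83],[-0.02,0.58,0,0,0,0.83]]]';python3 bar.py
```

```text
clock: 17.53
eef_pos: [485.3, -175.8, 87.6]
tool_rot: [-3.131, 0.025, -1.215]
force: [0.4, -0.2, -0.2]
width: 21.1
r 181.1 bar 1.261375771860767 yaw want 2.0058805878726176 yaw [-3.13126429  0.02526638 -1.21465842] F [ 0.4 -0.2 -0.2] [-0.25  0.82  0.94  2.   -0.94  0.85 -1.54]
```

```bash
python3 - <<'E'
from cell import ctrl
from h import *
for n in('wrist',):
    p=ctrl.get_image(n);C=cloud(p)
    m=(C[...,2]>145)&(C[...,2]<158)&(p['color'].max(2)<75)
    v,u=np.where(m);print(n,len(u))
    k,l,st,ce=cv2.connectedComponentsWithStats(m.astype(np.uint8))
    for j in range(1,k):
        if st[j,4]>100:print(st[j],C[l==j].mean(0).round(1))
    cv2.imwrite('pics/w4.png',p['color'][:,:,::-1])
E
```

```text
wrist 1286
[182 215  25  31 560] [ 520.  -185.5  150.4]
[230 242   9  54 300] [ 497.6 -176.8  154. ]
[283 242   9  54 302] [ 476.2 -184.2  154. ]
```

View pics/w4.png

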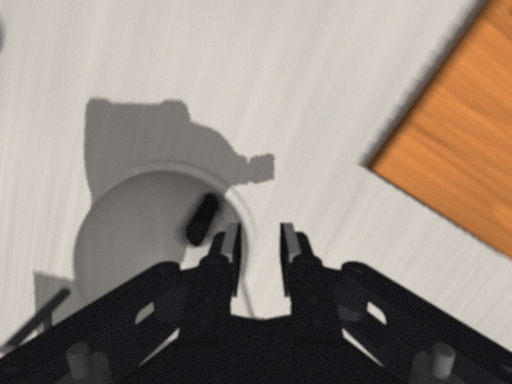

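The post slipped out at the outer end and now stands near (519,-184), bar ≈ 1.13 rad. I'll lift, re-straddle it and continue while holding the radius.

```bash

python3 -m crank '[[[0,0,-0.6,0,0,-0.5],[0,0,-0.6,0,0,-0.5],[0,0,-0.5,0,0,-0.5],[0,0,0,0,0,-0.5],[0,0,0,0,0,0]]]' 0
python3 go.py 518.5 -183.5 93 -1.0
```

```text
clock: 18.0
eef_pos: [482.7, -171.5, 139.0]
tool_rot: [-3.129, 0.031, -0.982]
force: [0.7, 1.1, 0.0]
width: 42.8
t 18.0 pos [ 482.7 -171.5  139. ] rpy [-3.129  0.031 -0.982] F [0.7 1.1 0. ] w 42.8
shift units now [ 1.04 -0.75  1.51] turn [-0.12  0.3   0.17]
shift in final axes [ 0.98 -0.79  1.53]
```

```bash

python3 -m crank '[[[0.5,-0.38,0,-0.05,0.15,0],[0.5,-0.38,0,-0.05,0.15,0],[0,0,0,0,0,0],[0,0,0,0,0,0]]]' 0
python3 go.py 518.5 -183.5 93 -1.0
python3 - <<'E'
from cell import ctrl
from h import *
p=ctrl.get_image('wrist');C=cloud(p)
m=(C[...,2]>145)&(C[...,2]<158)&(p['color'].max(2)<75)
k,l,st,ce=cv2.connectedComponentsWithStats(m.astype(np.uint8))
for j in range(1,k):
    if st[j,4]>80:print(st[j],C[l==j].mean(0).round(1))
E
```

```text
clock: 18.33
eef_pos: [521.4, -178.3, 137.8]
tool_rot: [-3.137, 0.003, -0.973]
force: [-0.8, -0.2, 0.2]
width: 42.5
t 18.33 pos [ 521.4 -178.3  137.8] rpy [-3.137e+00  3.000e-03 -9.730e-01] F [-0.8 -0.2  0.2] w 42.5
shift units now [0.09 0.18 1.49] turn [-0.04  0.03  0.26]
shift in final axes [0.09 0.18 1.49]
[254 207  20  22 351] [ 523.1 -184.   150.6]
```

```bash

python3 -m crank '[[[0.05,0.05,0.5,0,0,0.1],[0.05,0.05,0.5,0,0,0.1],[0,0.03,0.5,0,0,0],[0,0,0,0,0,0]]]' 0
python3 -m crank '[[[0,0,0,0,0,0],[0,0,0,0,0,0],[0,0,0,0,0,0]]]' 0.5
python3 bar.py
python3 -m crank '[[[0.06,0.5,0,0,0,0.7],[0.06,0.55,0,0,0,0.83],[0.06,0.58,0,0,0,0.83]]]' 
python3 bar.py
```

```text
clock: 18.72
eef_pos: [518.1, -179.9, 90.9]
tool_rot: [-3.136, 0.007, -0.992]
force: [0.4, 0.6, 0.4]
width: 42.7
clock: 18.97
eef_pos: [516.6, -179.5, 91.5]
tool_rot: [-3.137, 0.009, -0.993]
force: [0.1, -0.1, 0.0]
width: 21.2
r 199.4 bar 1.1264141267823016 yaw want 2.1408422329510834 yaw [-3.13702752  0.00885958 -0.99307825] F [ 0.1 -0.1  0. ] [-0.24  0.82  0.9   1.92 -0.87  0.86 -1.43]
clock: 19.22
eef_pos: [480.6, -205.1, 93.2]
tool_rot: [-3.132, 0.009, -1.239]
force: [1.1, 0.0, -0.4]
width: 21.3
r 206.3 bar 1.3419970762666662 yaw want 1.9252592834667186 yaw [-3.13248143  0.009217   -1.23928351] F [ 1.1  0.  -0.4] [-0.21  0.82  0.95  1.99 -0.93  0.85 -1.53]
```

```bash

python3 -m crank '[[[-0.02,0.58,0,0,0,0.83],[-0.02,0.58,0,0,0,0.83],[0,0.58,0,0,0,0.83],[0.03,0.5,0,0,0,0.6]]]' 
python3 bar.py
python3 -m crank '[[[0,0.3,0,0,0,0.4],[0,0,0,0,0,0],[0,0,0,0,0,0]]]' 
python3 bar.py
python3 - <<'E'
from cell import ctrl
from h import *
p=ctrl.get_image('wrist');C=cloud(p)
m=(C[...,2]>145)&(C[...,2]<158)&(p['color'].max(2)<75)
k,l,st,ce=cv2.connectedComponentsWithStats(m.astype(np.uint8))
for j in range(1,k):
    if st[j,4]>80:print(st[j],C[l==j].mean(0).round(1))
E
```

```text
clock: 19.55
eef_pos: [414.8, -220.8, 96.0]
tool_rot: [-3.129, 0.009, -1.58]
force: [-0.3, -0.4, -0.4]
width: 21.3
r 209.3 bar 1.6687100148031957 yaw want 1.598546344930189 yaw [-3.12858174  0.00876463 -1.57957668] F [-0.3 -0.4 -0.4] [-0.19  0.79  1.02  2.13 -1.01  0.82 -1.66]
clock: 19.8
eef_pos: [403.8, -221.4, 97.7]
tool_rot: [-3.127, 0.009, -1.629]
force: [0.1, 0.1, 0.1]
width: 21.1
r 209.8 bar 1.7211392830437964 yaw want 1.5461170766895884 yaw [-3.12680517  0.00936995 -1.62894649] F [0.1 0.1 0.1] [-0.18  0.78  1.03  2.16 -1.01  0.81 -1.68]
[233 231   8  50 144] [ 414.5 -228.   152.2]
[282 232   6  47 127] [ 392.5 -226.7  151.7]
[210 238  15  15 145] [ 424.4 -230.5  151.9]
[297 239  15  14 143] [ 382.5 -228.1  151.9]
[243 252  26  29 599] [ 406.5 -217.3  150.5]
```

The post is between the fingers at ≈(407,-217), so the bar is at ≈ 1.7 rad. I'll lift and go behind the board.

```bash

python3 -m crank '[[[0,0,0,0,0,0],[0,0,-0.2,0,0,0],[0,0,-0.6,0,0,0],[0,0,-0.8,0,0,0],[0,0,-0.8,0,0,0],[0,0,-0.6,0,0,0],[0,0,0,0,0,0]]]' 0
python3 go.py 508 225 185 -1.484
```

```text
clock: 20.43
eef_pos: [406.3, -221.9, 192.6]
tool_rot: [-3.128, 0.008, -1.618]
force: [0.0, -0.3, 0.2]
width: 42.5
t 20.43 pos [ 406.3 -221.9  192.6] rpy [-3.128  0.008 -1.618] F [ 0.  -0.3  0.2] w 42.5
shift units now [-15.04  -2.68   0.41] turn [-0.13  0.07 -1.28]
shift in final axes [-14.55  -4.67   0.25]
```

```bash

python3 -m crank '[[[-0.75,-0.14,0,0,0,-0.3],[-0.75,-0.17,0,0,0,-0.3],[-0.75,-0.2,0,0,0,-0.3],[-0.75,-0.22,0,0,0,-0.2],[-0.75,-0.23,0,0,0,-0.1],[-0.75,-0.23,0,0,0,0],[-0.75,-0.23,0,0,0,0],[-0.75,-0.23,0,0,0,0],[-0.75,-0.23,0,0,0,0],[-0.75,-0.23,0,0,0,0],[-0.75,-0.23,0,0,0,0],[-0.75,-0.23,0,0,0,0]]]' -0.9
python3 go.py 508 225 185 -1.484
```

```text
clock: 21.43
eef_pos: [472.7, 61.9, 194.3]
tool_rot: [-3.125, -0.001, -1.481]
force: [0.6, 0.3, 0.7]
width: 81.1
t 21.43 pos [472.7  61.9 194.3] rpy [-3.125e+00 -1.000e-03 -1.481e+00] F [0.6 0.3 0.7] w 81.1
shift units now [-5.31 -1.65  0.33] turn [-0.16 -0.01  0.03]
shift in final axes [-5.32 -1.64  0.31]
```

```bash

python3 -m crank '[[[-0.65,-0.2,0,0,0,0],[-0.65,-0.2,0,0,0,0],[-0.65,-0.2,0,0,0,0],[-0.65,-0.2,0,0,0,0],[-0.65,-0.2,0,0,0,0],[-0.65,-0.2,0,0,0,0],[-0.65,-0.2,0,0,0,0],[-0.2,-0.1,0,0,0,0],[0,0,0,0,0,0]]]' -0.2
python3 go.py 508 225 185 -1.484
python3 - <<'E'
from cell import ctrl
from h import *
import pickle
p=ctrl.get_image('wrist');C=cloud(p);z=C[...,2];hsv=cv2.cvtColor(p['color'],cv2.COLOR_RGB2HSV)
e=ctrl.read_state()['eef_pos']
m=((z>110)&(z<126)&(hsv[...,1]>90)).astype(np.uint8)
k,l,st,_=cv2.connectedComponentsWithStats(cv2.morphologyEx(m,cv2.MORPH_OPEN,np.ones((3,3))));j=1+st[1:,4].argmax();v,u=np.where(l==j)
(c,sz,a)=cv2.minAreaRect(at_z(p,np.c_[u,v],118)[:,:2].astype(np.float32));print(st[j],c,sz,a)
f=(z>170)&(abs(C[...,1]-e[1])<40);Q=C[f];print('finger low',np.percentile(Q[:,2],[0,.1,.5]),'low y',Q[Q[:,2]<Q[:,2].min()+8].mean(0))
q=ctrl.get_image('scene');pickle.dump(q,open('scene.pkl','wb'))
cv2.imwrite('pics/s3.png',cv2.resize(q['color'][120:320,110:360,::-1],None,fx=2.8,fy=2.8,interpolation=cv2.INTER_CUBIC))
D=cloud(q);mm=(D[...,2]>130)&(D[...,2]<158)&(abs(D[...,0]-410)<30)&(abs(D[...,1]+212)<30);print('post',mm.sum(),D[mm].mean(0))
E
```

```text
clock: 22.18
eef_pos: [503.8, 226.3, 189.4]
tool_rot: [-3.132, -0.002, -1.459]
force: [-0.5, -0.3, 0.5]
width: 51.7
t 22.18 pos [503.8 226.3 189.4] rpy [-3.132e+00 -2.000e-03 -1.459e+00] F [-0.5 -0.3  0.5] w 51.7
shift units now [ 0.06 -0.13  0.15] turn [-0.1  -0.02  0.24]
shift in final axes [ 0.05 -0.14  0.15]
[  187     0   150   133 18383] (517.4053955078125, 123.85164642333984) (117.75244140625, 102.58234405517578) 5.162433624267578
finger low [222.43410625 226.30609482 230.93686965] low y [501.6392451  222.36551745 227.85976285]
post 50 [ 407.50009319 -214.92232248  146.26446826]
```

```bash

python3 -m crank '[[[0,-0.05,0.6,0,0,0.1],[0,-0.05,0.6,0,0,0.1],[0,-0.03,0.6,0,0,0],[0,0,0.6,0,0,0],[0,0,0.5,0,0,0],[0,0,0.2,0,0,0],[0,0,0,0,0,0],[0,0,0,0,0,0]]]'
python3 go.py 509 222 73 -1.484
```

```text
clock: 22.95
eef_pos: [509.2, 210.9, 96.7]
tool_rot: [-3.129, -0.005, -1.502]
force: [0.7, 0.1, -0.4]
width: 51.3
t 22.95 pos [509.2 210.9  96.7] rpy [-3.129 -0.005 -1.502] F [ 0.7  0.1 -0.4] w 51.3
shift units now [-0.37 -0.01  0.79] turn [-0.12 -0.05 -0.17]
shift in final axes [-0.37 -0.03  0.79]
```

```bash

python3 -m crank '[[[-0.1,0,0.25,-0.05,0,-0.15],[-0.1,0,0.25,-0.05,0,0],[0,0,0.2,0,0,0],[0,0,0,0,0,0]]]'
python3 go.py 509 205 73 -1.484
cat > meas.py <<'E'
from cell import ctrl
from h import *
import pickle
s=ctrl.read_state();e=s['eef_pos']
print('eef',e.round(1),s['tool_rot'].round(3),'F',s['force'].round(1),round(s['clock'],2))
p=ctrl.get_image('wrist');pickle.dump(p,open('wrist.pkl','wb'));C=cloud(p);z=C[...,2];hsv=cv2.cvtColor(p['color'],cv2.COLOR_RGB2HSV)
brown=(hsv[...,1]>90)&(p['depth']>0)
m=(brown&(z>95)&(z<135)).astype(np.uint8)
k,l,st,_=cv2.connectedComponentsWithStats(cv2.morphologyEx(m,cv2.MORPH_OPEN,np.ones((3,3))));j=1+st[1:,4].argmax();Q=C[l==j]
c,r,_,_=np.linalg.lstsq(np.c_[Q[:,:2]-Q[:,:2].mean(0),np.ones(len(Q))],Q[:,2],rcond=None)
v,u=np.where(l==j);R=cv2.minAreaRect(at_z(p,np.c_[u,v],c[2])[:,:2].astype(np.float32))
print('board box',st[j],'rect',np.round(R[0],1),np.round(R[1],1),round(R[2],2),'z',c[2].round(1),'slope xy',c[:2].round(3))
f=(~brown)&(z>e[2]+15)&(abs(C[...,1]-e[1])<40)&(abs(C[...,0]-e[0])<60)&(p['depth']<200);Q=C[f]
if len(Q): print('finger low',np.percentile(Q[:,2],[0,.1,.5]).round(1),Q[Q[:,2]<Q[:,2].min()+8].mean(0).round(1))
E
python3 meas.py
```

```text
clock: 23.28
eef_pos: [510.8, 216.8, 76.6]
tool_rot: [-3.136, -0.004, -1.486]
force: [-0.8, 0.1, -0.3]
width: 51.4
t 23.28 pos [510.8 216.8  76.6] rpy [-3.136 -0.004 -1.486] F [-0.8  0.1 -0.3] w 51.4
shift units now [0.38 0.09 0.12] turn [-0.06 -0.04 -0.02]
shift in final axes [0.39 0.09 0.12]
eef [510.8 216.8  76.6] [-3.136 -0.004 -1.486] F [-0.8  0.1 -0.3] 23.28
board box [  128     0   275   170 42681] rect [516.2 138. ] [118.1  74.2] 4.87 z 117.5 slope xy [-0.    -0.001]
finger low [97.6 97.9 98.3] [513.8 191.5  99.4]
```

```bash

python3 -m crank '[[[0.2,0,0.1,0,0,0],[0.2,0,0,0,0,0],[0.2,0,0,0,0,0],[0.2,0,0,0,0,0]]]'
python3 meas.py; python3 go.py 509 187 73 -1.484
python3 - <<'E'
import cv2,pickle
p=pickle.load(open('wrist.pkl','rb'));cv2.imwrite('pics/w5.png',p['color'][:,:,::-1])
E
```

```text
clock: 23.67
eef_pos: [513.4, 192.2, 74.1]
tool_rot: [-3.135, -0.004, -1.483]
force: [0.1, 0.3, -0.0]
width: 51.5
eef [513.4 192.2  74.1] [-3.135 -0.004 -1.483] F [ 0.1  0.3 -0. ] 23.67
board box [  128     0   280   216 54535] rect [517.3 125.4] [118.5  96.5] 5.04 z 117.5 slope xy [ 0. -0.]
finger low [97.3 98.  98.5] [514.8 191.9  99.4]
t 23.72 pos [513.7 190.3  74.5] rpy [-3.134 -0.005 -1.485] F [ 1.  -2.  -0.1] w 51.4
shift units now [0.1  0.17 0.05] turn [-0.07 -0.05 -0.01]
shift in final axes [0.1  0.16 0.05]
```

View pics/w5.png

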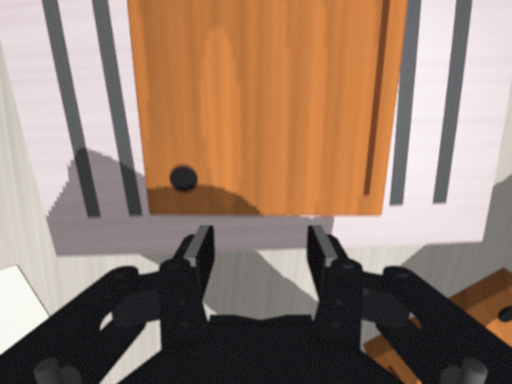

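View: fingers at cols ~210/310, centred on the board's back edge (row 215, cols 148–383). I'll start pushing.

```bash

python3 -m crank '[[[0.25,-0.02,0,0,0,0],[0.25,-0.02,0,0,0,0],[0.25,-0.02,0,0,0,0],[0.25,-0.02,0,0,0,0],[0.25,-0.02,0,0,0,0],[0.25,-0.02,0,0,0,0]]]'
python3 meas.py
```

```text
clock: 24.22
eef_pos: [521.2, 143.2, 74.7]
tool_rot: [-3.135, -0.002, -1.484]
force: [0.3, 0.6, -0.8]
width: 51.1
eef [521.2 143.2  74.7] [-3.135e+00 -2.000e-03 -1.484e+00] F [ 0.3  0.6 -0.8] 24.22
board box [  128     0   279   228 56886] rect [524.6  79.5] [118.1 103.4] 4.79 z 117.5 slope xy [-0.    -0.001]
finger low [97.2 98.2 98.5] [519.6 158.5  99.6]
```

```bash

cat >> meas.py <<'E'
# board centre from back edge; crown from dome
th=np.radians(R[2] if R[2]<45 else R[2]-90);L=R[1][1] if R[2]<45 else R[1][0]
yb=np.array([-np.sin(th),np.cos(th)]);bc=np.array(R[0])+yb*(L/2-70);print('board centre',bc.round(1),'yaw',np.degrees(th).round(2),'L',round(L,1))
from scipy.optimize import least_squares
t=(~brown)&(p['depth']>0)&(z>50)&(z<100)&(np.hypot(C[...,0]-550,C[...,1]+77)<62);Q=C[t]
if len(Q)>500:
    f=least_squares(lambda s:np.linalg.norm(Q-[s[0],s[1],19],axis=1)-80,[550,-77],loss='soft_l1');print('crown',f.x.round(1),len(Q),'rms',np.sqrt((f.fun**2).mean()*2).round(2))
d=np.array([550,-77])-bc;ps=s['tool_rot'][2];print('to go tool units',((d@[np.cos(ps),np.sin(ps)])/30).round(2),((d@[np.sin(ps),-np.cos(ps)])/30).round(2))
E
python3 -m crank '[[[0.25,-0.02,0,0,0,0],[0.25,-0.02,0,0,0,0],[0.25,-0.02,0,0,0,0],[0.25,-0.02,0,0,0,0],[0.25,-0.02,0,0,0,0],[0.25,-0.02,0,0,0,0],[0.2,-0.02,0,0,0,0]]]'
python3 meas.py
```

```text
clock: 24.85
eef_pos: [530.8, 86.4, 75.1]
tool_rot: [-3.134, -0.002, -1.486]
force: [-0.7, 1.4, 0.0]
width: 50.9
eef [530.8  86.4  75.1] [-3.134e+00 -2.000e-03 -1.486e+00] F [-0.7  1.4  0. ] 24.85
board box [  129     0   278   228 56654] rect [534.   22.7] [118.  103.7] 4.85 z 117.5 slope xy [-0.  0.]
finger low [97.3 98.1 98.5] [529.4 101.6  99.6]
board centre [535.6   4.6] yaw 4.85 L 103.7
to go tool units 2.75 -0.25
```

```bash

python3 -m crank '[[[0.2,-0.02,0,0,0,0],[0.2,-0.02,0,0,0,0],[0.2,-0.02,0,0,0,0],[0.2,-0.02,0,0,0,0],[0.2,-0.02,0,0,0,0],[0.2,-0.02,0,0,0,0]]]'
python3 meas.py
```

```text
clock: 25.4
eef_pos: [538.1, 47.6, 75.4]
tool_rot: [-3.134, -0.001, -1.485]
force: [-0.6, 0.8, -0.5]
width: 50.8
eef [538.1  47.6  75.4] [-3.134e+00 -1.000e-03 -1.485e+00] F [-0.6  0.8 -0.5] 25.4
board box [  130     0   277   228 56532] rect [541.3 -16.1] [118.6 104.2] 4.76 z 117.2 slope xy [-0.002  0.013]
finger low [97.1 98.  98.5] [536.7  63.   99.6]
board centre [542.7 -33.9] yaw 4.76 L 104.2
to go tool units 1.45 -0.12
```

```bash

python3 -m crank '[[[0.15,-0.015,0,0,0,0],[0.15,-0.015,0,0,0,0],[0.15,-0.015,0,0,0,0],[0.15,-0.015,0,0,0,0],[0.15,-0.015,0,0,0,0],[0.15,-0.015,0,0,0,0],[0.1,-0.01,0,0,0,0]]]'
python3 meas.py
```

```text
clock: 26.03
eef_pos: [544.1, 13.1, 75.4]
tool_rot: [-3.135, -0.003, -1.487]
force: [0.0, 2.2, 0.2]
width: 51.1
eef [544.1  13.1  75.4] [-3.135e+00 -3.000e-03 -1.487e+00] F [0.  2.2 0.2] 26.03
board box [  131     0   274   228 56296] rect [547.2 -50.4] [119.  104.5] 4.81 z 116.8 slope xy [-0.003  0.015]
finger low [97.2 98.1 98.5] [542.8  28.3  99.5]
board centre [548.6 -68.1] yaw 4.81 L 104.5
to go tool units 0.3 -0.02
```

```bash

python3 -m crank '[[[0.06,-0.005,0,0,0,0],[0.06,-0.005,0,0,0,0],[0.05,-0.005,0,0,0,0],[0.02,0,0,0,0,0]]]'
python3 meas.py
```

```text
clock: 26.42
eef_pos: [545.3, 6.6, 75.6]
tool_rot: [-3.134, -0.003, -1.487]
force: [0.3, 1.8, 0.0]
width: 51.3
eef [545.3   6.6  75.6] [-3.134e+00 -3.000e-03 -1.487e+00] F [0.3 1.8 0. ] 26.42
board box [  131     0   274   228 56133] rect [548.3 -57. ] [119.1 104.7] 4.78 z 116.6 slope xy [-0.002  0.015]
finger low [97.4 98.1 98.4] [543.8  21.6  99.5]
board centre [549.7 -74.6] yaw 4.78 L 104.7
to go tool units 0.08 -0.0
```

```bash

python3 -m crank '[[[0.05,0,0,0,0,0],[0.03,0,0,0,0,0],[0.02,0,0,0,0,0]]]'
python3 meas.py
```

```text
clock: 26.72
eef_pos: [545.5, 4.0, 75.5]
tool_rot: [-3.134, -0.002, -1.486]
force: [0.2, 0.7, 0.2]
width: 51.5
eef [545.5   4.   75.5] [-3.134e+00 -2.000e-03 -1.486e+00] F [0.2 0.7 0.2] 26.72
board box [  131     0   274   227 56156] rect [548.6 -59.7] [119.  104.3] 4.83 z 116.6 slope xy [-0.002  0.015]
finger low [97.3 98.1 98.5] [544.   19.1  99.5]
board centre [550.1 -77.5] yaw 4.83 L 104.3
to go tool units -0.02 0.0
```

```bash

python3 -m crank '[[[-0.05,0,0,0,0,0],[-0.1,0,0,0,0,0],[-0.1,0,0,0,0,0],[-0.1,0,0,0,0,0],[-0.2,0,0,0,0,0],[-0.2,0,0,0,0,0],[0,0,0,0,0,0],[0,0,0,0,0,0]]]'
python3 meas.py
python3 - <<'E'
import pickle
from h import *
p=pickle.load(open('wrist.pkl','rb'));cv2.imwrite('pics/w6.png',p['color'][:,:,::-1])
E
```

```text
clock: 27.43
eef_pos: [543.9, 27.3, 75.6]
tool_rot: [-3.133, -0.006, -1.486]
force: [-0.0, -0.5, -0.1]
width: 51.9
eef [543.9  27.3  75.6] [-3.133 -0.006 -1.486] F [-0.  -0.5 -0.1] 27.43
board box [  131     0   275   183 45612] rect [547.7 -48.2] [118.9  81.4] 4.81 z 115.6 slope xy [ 0.016 -0.028]
finger low [91.6 96.1 98.1] [543.   23.6  99. ]
board centre [550.2 -77.5] yaw 4.81 L 81.4
to go tool units -0.02 0.0
```

View pics/w6.png

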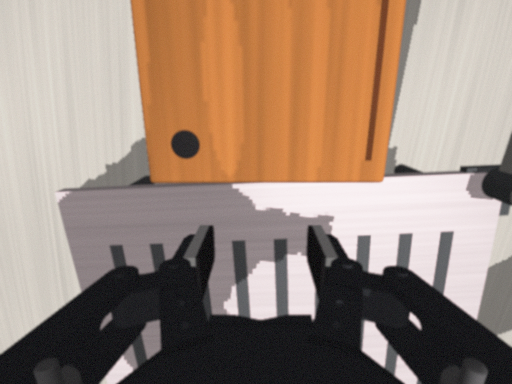

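The board is balanced alone: slope (0.016,-0.028), centre ≈2.3 mm from the crown. I'll check the clearance to the shelf edge.

```bash
python3 - <<'E'
import pickle
from h import *
p=pickle.load(open('wrist.pkl','rb'));g=cv2.GaussianBlur(p['color'],(3,3),0).astype(float)
print('cam',-p['R'].T@p['t'])
E=[]
# plate edge: saturation-free brightness change; pinkish = R-G
pk=g[...,0]-g[...,1]
for u in list(range(75,128,6))+list(range(400,470,10)):
    col=pk[165:215,u];v=165+np.diff(col).argmax()+.5
    E.append([u,v])
P=at_z(p,E,100);print(np.c_[E,P[:,:2]].round(1).tolist())
a=np.polyfit(P[:,0],P[:,1],1);r=P[:,1]-np.polyval(a,P[:,0]);k=abs(r)<2;a=np.polyfit(P[k,0],P[k,1],1);print('edge slope deg',np.degrees(np.arctan(a[0])),k.sum())
hs=cv2.cvtColor(p['color'],cv2.COLOR_RGB2HSV)[...,1].astype(float)
for u in(160,265,375):
    v=150+(hs[150:215,u]>90).nonzero()[0].max()+.5
    for z in(113.5,97): 
        q=at_z(p,[[u,v]],z)[0];print(u,v,z,q.round(1),'gap',((np.polyval(a,q[0])-q[1])*np.cos(np.arctan(a[0]))).round(1))
E
```

```text
cam [549.25949802 -42.47314074 249.89662509]
[[75.0, 191.5, 653.2, 11.5], [81.0, 188.5, 649.5, 9.4], [87.0, 190.5, 646.0, 10.3], [93.0, 165.5, 641.3, -4.8], [99.0, 186.5, 638.8, 7.2], [105.0, 185.5, 635.2, 6.3], [111.0, 180.5, 631.5, 3.1], [117.0, 185.5, 628.2, 5.7], [123.0, 188.5, 624.8, 7.2], [400.0, 174.5, 469.8, -14.6], [410.0, 174.5, 464.2, -15.1], [420.0, 173.5, 458.7, -16.2], [430.0, 173.5, 453.0, -16.7], [440.0, 173.5, 447.3, -17.2], [450.0, 173.5, 441.6, -17.7], [460.0, 172.5, 436.0, -18.8]]
edge slope deg 7.330071934367085 11
160 182.5 113.5 [598.6  -2.2 113.5] gap 4.3
160 182.5 97 [604.6   2.7  97. ] gap 0.2
265 181.5 113.5 [544.9  -7.4 113.5] gap 2.6
265 181.5 97 [544.4  -3.2  97. ] gap -1.6
375 181.5 113.5 [489.  -12.4 113.5] gap 0.4
375 181.5 97 [481.7  -8.7  97. ] gap -4.2
```

The near corner's gap is only about 0.4 mm. I'll nudge the board about 3 mm further, with the tool squared to the shelf edge.

```bash

python3 -m crank '[[[0.1,-0.02,0,0,0,-0.4],[0.15,0,0,0,0,0],[0.15,0,0,0,0,0],[0.1,0,0,0,0,0],[0.05,0,0,0,0,0],[0,0,0,0,0,0]]]'
python3 go.py 546 1 75.5 -1.445
```

```text
clock: 27.98
eef_pos: [546.6, 8.9, 75.8]
tool_rot: [-3.134, -0.007, -1.447]
force: [0.4, 0.0, 1.0]
width: 51.5
t 27.98 pos [546.6   8.9  75.8] rpy [-3.134 -0.007 -1.447] F [0.4 0.  1. ] w 51.5
shift units now [0.26 0.05 0.01] turn [-0.08 -0.07 -0.01]
shift in final axes [0.26 0.05 0.01]
```

```bash

python3 -m crank '[[[0.05,0,0,0,0,0],[0.05,0,0,0,0,0],[0.05,0,0,0,0,0],[0.05,0,0,0,0,0],[0.03,0,0,0,0,0],[0.02,0,0,0,0,0]]]'
python3 meas.py
```

```text
clock: 28.48
eef_pos: [546.2, 3.1, 75.3]
tool_rot: [-3.136, -0.002, -1.447]
force: [-0.4, 1.9, 1.3]
width: 51.3
eef [546.2   3.1  75.3] [-3.136e+00 -2.000e-03 -1.447e+00] F [-0.4  1.9  1.3] 28.48
board box [  137     0   278   224 55360] rect [548.8 -62.1] [119.2 103. ] 6.73 z 116.0 slope xy [ 0.018 -0.033]
finger low [97.  98.  98.4] [544.8  16.8  99.5]
board centre [551.  -80.5] yaw 6.73 L 103.0
to go tool units -0.12 0.02
```

```bash

python3 -m crank '[[[-0.05,0,0,0,0,0],[-0.1,0,0,0,0,0],[-0.1,0,0,0,0,0],[-0.2,0,0,0,0,0],[-0.2,0,0,0,0,0],[0,0,0,0,0,0],[0,0,0,0,0,0],[0,0,0,0,0,0]]]'
cat > gap.py <<'E'
import pickle
from h import *
p=pickle.load(open('wrist.pkl','rb'));g=cv2.GaussianBlur(p['color'],(3,3),0).astype(float);pk=g[...,0]-g[...,1]
E=[[u,150+np.diff(pk[150:215,u]).argmax()+.5] for u in list(range(75,128,6))+list(range(405,470,8))]
P=at_z(p,E,100)
t=np.median(P[:,1]-np.tan(np.radians(7.2))*P[:,0]);k=abs(P[:,1]-np.tan(np.radians(7.2))*P[:,0]-t)<2.5;print('edge pts',k.sum(),'icpt',t.round(1))
hs=cv2.cvtColor(p['color'],cv2.COLOR_RGB2HSV)[...,1]
for u in(165,265,370):
    v=150+(hs[150:215,u]>90).nonzero()[0].max()+.5;q=at_z(p,[[u,v]],115)[0];print(u,v,q.round(1),'gap',((q[0]*np.tan(np.radians(7.2))+t-q[1])*np.cos(.126)).round(1))
E
python3 meas.py;python3 gap.py
```

```text
clock: 29.2
eef_pos: [544.8, 23.4, 75.5]
tool_rot: [-3.134, -0.006, -1.446]
force: [0.5, -0.6, -0.0]
width: 51.1
eef [544.8  23.4  75.5] [-3.134 -0.006 -1.446] F [ 0.5 -0.6 -0. ] 29.2
board box [  141     0   275   188 46897] rect [548.1 -51.7] [118.6  83.8] 6.3 z 116.4 slope xy [0.002 0.002]
finger low [91.2 93.1 96.9] [545.   18.9  98.6]
board centre [551.2 -79.7] yaw 6.3 L 83.8
to go tool units -0.09 0.03
edge pts 16 icpt -74.2
165 183.5 [597.5  -4.1 115. ] gap 5.4
265 185.5 [547.1  -9.6 115. ] gap 4.4
370 187.5 [494.1 -15.4 115. ] gap 3.5
```

Level now (slope 0.002), with 3.5–5.4 mm clearance. I'll retreat and do the final check.

```bash

python3 -m crank '[[[-0.4,0,0,0,0,0],[-0.5,0,0,0,0,0],[-0.5,0,-0.2,0,0,0],[-0.3,0,-0.5,0,0,0],[0,0,-0.6,0,0,0],[0,0,-0.5,0,0,0],[0,0,0,0,0,0],[0,0,0,0,0,0],[0,0,0,0,0,0]]]'
python3 meas.py
python3 - <<'E'
from cell import ctrl
from h import *
q=ctrl.get_image('scene');D=cloud(q)
mm=(D[...,2]>130)&(D[...,2]<158)&(abs(D[...,0]-410)<40)&(abs(D[...,1]+212)<40);print('post',mm.sum(),D[mm].mean(0))
cv2.imwrite('pics/s4.png',cv2.resize(q['color'][100:360,60:380,::-1],None,fx=2.2,fy=2.2,interpolation=cv2.INTER_CUBIC))
for n in('foil_tray','pepper_mill','beaker'): print(n,[(np.round(d['extent']).tolist(),round(d['conf'],2)) for d in ctrl.search_frame(n,q)][:2])
E
```

```text
clock: 30.0
eef_pos: [535.7, 82.1, 129.4]
tool_rot: [-3.137, -0.004, -1.446]
force: [-0.2, 0.1, 0.4]
width: 51.2
eef [535.7  82.1 129.4] [-3.137 -0.004 -1.446] F [-0.2  0.1  0.4] 30.0
board box [  171     0   197    78 14248] rect [545.6 -29.7] [118.6  43.9] 7.21 z 116.4 slope xy [ 0.004 -0.021]
finger low [163.  166.2 170.6] [536.2  78.1 168.2]
board centre [551.6 -77.3] yaw 7.21 L 43.9
to go tool units -0.02 0.05
post 50 [ 407.38030257 -215.15560054  146.21398358]
foil_tray [([135.0, 330.0, 50.0, 47.0], 0.9)]
pepper_mill [([331.0, 135.0, 18.0, 36.0], 0.59)]
beaker [([272.0, 336.0, 28.0, 37.0], 0.78)]
```

View pics/s4.png

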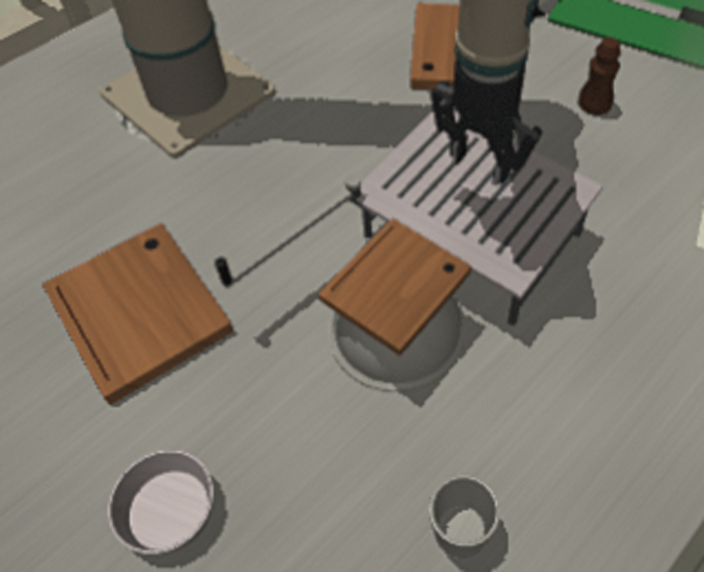

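The final view shows the board on the dome, clear of the shelf, with the bar swung out to the left. The last wrist fit, from a partial view, shows a small change. I'll check for creep before handing in.

```bash
cat > sb.py <<'E'
from cell import ctrl
from h import *
for n in('scene','top'):
    p=ctrl.get_image(n);C=cloud(p);z=C[...,2];hsv=cv2.cvtColor(p['color'],cv2.COLOR_RGB2HSV)
    m=(hsv[...,1]>90)&(z>104)&(z<128)&(abs(C[...,0]-550)<95)&(abs(C[...,1]+77)<100)
    m=cv2.erode(m.astype(np.uint8),np.ones((3,3)))>0;Q=C[m]
    c=np.linalg.lstsq(np.c_[Q[:,:2]-[551,-79],np.ones(len(Q))],Q[:,2],rcond=None)[0]
    v,u=np.where(m);print(n,len(Q),'slope',c.round(3),cv2.minAreaRect(at_z(p,np.c_[u,v],117)[:,:2].astype(np.float32)))
E
python3 sb.py
python3 -m crank '[[[0,0,0,0,0,0],[0,0,0,0,0,0],[0,0,0,0,0,0],[0,0,0,0,0,0],[0,0,0,0,0,0],[0,0,0,0,0,0],[0,0,0,0,0,0],[0,0,0,0,0,0],[0,0,0,0,0,0],[0,0,0,0,0,0],[0,0,0,0,0,0],[0,0,0,0,0,0]]]' >/dev/null
python3 sb.py
```

```text
scene 1931 slope [-0.00000e+00  5.00000e-03  1.18648e+02] ((552.1300659179688, -81.23656463623047), (115.54484558105469, 135.6316375732422), 6.066932678222656)
top 1346 slope [-2.00000e-03 -1.00000e-03  1.17386e+02] ((548.32470703125, -77.17655944824219), (112.05917358398438, 131.7335662841797), 6.194648742675781)
scene 1945 slope [-0.00000e+00  5.00000e-03  1.18645e+02] ((551.9883422851562, -81.1801528930664), (115.55886840820312, 135.6955108642578), 6.175614356994629)
top 1324 slope [-2.00000e-03  3.00000e-03  1.17329e+02] ((548.2109985351562, -77.25993347167969), (111.93016815185547, 131.83615112304688), 6.1267805099487305)
```

Level within 0.005 rad and no motion over 1 s. I'll hand in.

```bash
python3 -c "
from cell import ctrl
print(ctrl.finish_job())"
```

```text
the job is handed in; nothing more can be done
None
```

The job is handed in: the board is balanced alone on the bowl's crown, and the bar is swung out to about 1.7 rad. `finish_job()` gave no verdict.

**What I did:** I swung the bar open by its post, pushed the smallest board off the shelf with two fingers on its back edge, and then nudged it about 3 mm to level it.

**Last checks:**
- **Level and still:** The scene and top cameras put the tilt at 0.005 rad or less. The board did not move over about 1 s.
- **Centring:** By camera the centre is within about 2–3 mm of the crown. By the tilt it is under 1 mm.
- **Clearance:** The gap to the shelf edge is about 3.5–5.4 mm.
- **Bar:** The post is seen at (407,-215), which is about 1.7 rad.
- **Other things:** The tin, pepper mill and beaker are within 2 px of their starting places in the scene picture.

**What failed or disagreed:**
- **First swing missed:** The fingertips stand about 35 mm higher than the z the state reports, so they passed over the post.
- **Second swing:** The post slipped out of the fingers once, so I had to straddle it again.
- **One tilt reading:** After I backed the arm away, the wrist camera gave 0.021 rad with only part of the board in view. Neither fixed camera confirmed it.

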